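# Lift the hot lid off the wide pot with the lid lifter

## Robot

A 6-joint arm with a two-finger parallel gripper is mounted at the origin on the work surface. World frame = base frame: x ahead of the robot, y to its left, z up, the work surface at z = 0. Lengths are in m, angles in rad, forces in N, time in s.
With the tool pointing down it reaches from about 0.425 to 0.95 m from the base axis. Payload 14.7 kg.
Tool frame: the origin (TCP) lies between the finger pads; the fingertips stand 11 mm ahead of it and the grasp point (between the pads) lies 8 mm behind it (nose_length is the distance from the TCP to the fingertips, in m); z points along the fingers, y is the direction in which the jaws open and shut (so a half turn about z gives the same grasp; the last joint's range is limited). The gripper opens to 85 mm and grips with 20 to 120 N. Pads are 22 mm wide; open, the fingers measure 114 mm over their backs; the gripper's body (76 mm by 85 mm) begins 54 mm behind the grasp point. The pads swing forward as they close: fully open they stand 13 mm farther back than shut.
Start: joints at [-1.245, 0.48, 1.596, -0, 1.065, -0.047], TCP at [0.237, -0.605, 0.242] pointing down, gripper open.
Joint ranges: [-2.75, 2.75], [-0.82, 2.05], [0.23, 2.67], [-1.56, 4.7], [0.09, 2.69], [-2.92, 2.92]. Speed limits (rad/s): [1.89, 1.89, 2.39, 3.01, 3.01, 3.01].

## Interface

Orientations are given as a unit quaternion [x, y, z, w].
In Python, from workcell import * gives the robot as it stands.
- The arm moves only by the tool send_rows, never from a script. Its arguments are lists of equal length, an entry for each row: "delta_pos": the shift along the tool's x, y, z in mm, a list of three; "turn": the turn, a rotation vector about the tool's x, y, z in degrees, a list of three; "jaw": the gripper's target within -1 to 1 (shut at 1, half-way at 0, fully open at -1). A call has 1 to 10 rows; each row shifts and turns the commanded pose from where the row before left it, along the tool's axes as they then stand; what a row does not reach is not made up. A row lasts 1/10 s, in which the tool goes at most 50 mm and 8.59 degrees, less where a joint would pass 70% of its speed; a pose out of reach is approached as far as the arm can. A call is refused whole if a number of a shift passes 50 or a number of a turn 8.59, either way. A call with a gripper value outside its range is refused whole. The fingers move at their own pace and stop on an object; "squeeze" is the grip in N (left out, the last holds). Time passes only in rows, so rows that do not move let the fingers close. It gives the time, the measured TCP pose, the force and the opening at its end, in the units of the state.
- state(): the state, without advancing time (a new reading comes with each control period).
- snapshot(name): name is "scene" or "top" or "wrist"; returns a dict with "pixels" (420x560x3 uint8, red, green, blue), "camera_matrix" (3x3 intrinsics, pixels), "pose" (4x4, takes a point from camera to world coordinates); the wrist camera has in their place "mount" (4x4, takes a point from camera to tool coordinates, whose origin is the TCP and whose axes are the flange's). Camera axes: x right, y down, z forward; pixel columns grow to the right and rows downward; lengths in m; the calibration is good to about 2 mm. A picture is of the moment at which its call begins: read the wrist's pose just before it. There is no depth.
- sign_off(): hands the job in, once; it reports no verdict.
Trained networks look in a picture, given as the dict that the camera call returned (one of the last four; its "shot" number tells which), for a name from the list of things; names that differ only in an ending like _2 or _b are one class to them, and where a whole thing is asked for, a point or a joint stands for the part that bears it (a point fixed in the world has none). Each returns a list of dicts, best first, with "conf" (0 to 1); they miss things now and then, are a little off and sometimes report something else, mostly with a low value. They report only what shows in the picture. A call takes as long as a camera call. They do not tell look-alikes from the thing itself.
- recognise(picture, target): "point" ([x, y, z] in m, in the coordinates of the camera as it stood for that picture, good to about 4 mm: the middle of the surface that is visible of it).
- silhouettes(picture, target): "mask" (420x560 bool, what is visible of it).
- mark_of(picture, target): "point" ([x, y, z] in m, in the coordinates of the camera as it stood for that picture, good to about 4 mm: a listed point, or the origin of a listed thing).
The state is a dict: "t": time; "qpos": joint angles; "dq": joint speeds; "joint_efforts": joint torques, N m; "position": TCP position; "ee_rot": TCP orientation; "force": force on the tool from outside, world axes, zero at the start; "wrist_torque": the same for the moment, N m; "gripper_width": opening from 0.0 (shut) to 1.0 (fully open).
Only numpy, scipy, OpenCV 4.12 (cv2) and the standard library are available. Lean on these libraries where they do the work, as an engineer would, in place of code of your own. Each camera call takes 0.05 s, during which the arm holds its last target.

## Task

Take the lid lifter from its white stand, hook it under the loop handle of the hot lid on the wide pot, lift the lid off with the lifter alone, keeping it balanced and roughly level and never touching it with the robot, and set it down (do not drop it) flat and centred on the round oak board. Then unhook the lifter and stand it upright in its white stand again, let go, and leave the lid lying on the board.

Things in the scene. Friction and masses are not known exactly. Their poses are not given: they have to be found in the camera images.
- lifter_grip (a point): Lid lifter, 152 mm tall, 0.16 kg, upright in its white stand; a steel shank and broad steel prong below a black upright plastic grip 30 mm (x) by 22 mm (y) by 66 mm tall. This point: centre of the grip, 119 mm above the lifter's underside. z up, x the way the prong points (at the start away from the robot, within 30 degrees). Grip from above across the 22 mm sides (along y).
- lifter_trough (a point): Trough of the lifter's prong, 115 mm straight below the grip centre: a loop's bar rests here, its underside at this point. Same axes. Prong: x -23 to +22 mm, 36 mm wide, underside 4 mm below this point, lips in front and behind rise 11 mm above it. Open to the front (+x), closed behind by the shank at x -18 to -23 mm; 76 mm free above.
- lid: Hot lid of the wide pot: flat steel disc 194 mm across (the other pot's lid, 142 mm, is not wanted), 0.3 to 0.5 kg, loose on the pot rim. Origin: centre of its underside, z up. Below, a plug 166 mm across, 5 mm deep, sits in the pot's mouth with 5 mm play all round; upper face 9 mm above the origin. Beside it the pot's rim and side handles are lower than the upper face.
- lid_bar (a point): Middle of the bar of this lid's upright steel loop handle, 45 mm above the lid's origin. The bar is 8 mm thick, level, along the lid's y; 32 mm is free between it and the lid's upper face, 68 mm between the loop's legs (at y +-38 mm). The prong goes under it along the lid's x, from either side, then up.
- board_top (a point): Round oak board flat on the worktop, 210 mm across, 18 mm thick, fixed. This point: centre of its upper face.
- stand_floor (a point): The lifter's white ceramic stand: open-topped box, inside 70 mm (x) by 60 mm (y), walls 5 mm, rim 50 mm above its inner floor, fixed. This point: centre of the inner floor, on which the lifter's underside stands. x and y run along its sides; the lifter stands with its x along this x.
Things that resemble listed ones, but are neither listed nor needed, are in the scene too. Of the things shaped like the part that bears lifter_grip, the bare steel one is meant.

How it is judged:
On the way, in this order (a step that is already met when the one before it is completed fails the run):
1. the lid hangs on the lifter, lifted at least 30 mm off the pot and within 15 degrees of level (distance of lid from where it was at the start of the episode above 0.03 m and height (world z) of lid above 0.115 m and angle between lid's own z axis and vertical below 0.26 rad and contact force between lifter and lid above 1 N), for 0.2 s.
2. the lid lies flat on the board, its centre within 25 mm of the board's centre (horizontal distance between lid and board_top below 0.025 m and z of lid in the frame of board_top below 0.006 m and angle between lid's own z axis and vertical below 0.1 rad), for 0.2 s.
At the end, for the whole second after the job is handed in: The wide pot's lid lies flat (within 6 degrees) and still on the round oak board, its centre within 25 mm of the board's centre; the lifter stands upright (within 17 degrees) and still on the floor of its stand (within 30 mm of its centre, at most 15 mm above its floor), released (all of step 2 and linear speed of each of lid, lifter below 0.03 m/s and horizontal distance between lifter and stand_floor below 0.03 m and z of lifter in the frame of stand_floor below 0.015 m and angle between lifter's own z axis and vertical below 0.3 rad); the robot touches nothing.
It fails at once if the robot itself touches the hot lid (contact force between any of the fingers, the arm and lid above 1 N).
It fails at once if the lid tips more than 25 degrees out of level (angle between lid's own z axis and vertical above 0.436 rad).
It fails at once if the lid is dropped (faster than 0.5 m/s within 30 mm of the board's upper face) (z of lid in the frame of board_top below 0.03 m and linear speed of lid above 0.5 m/s).
It also fails if it takes over 64 s, if anything falls off the work surface, if the arm or the gripper's body presses on something with over 40 N, if the wrist force passes 120 N, or if a joint passes its speed limit or range.

## Working session

There is one attempt and no reset: what is moved stays moved. The work goes in short steps, Python scripts to look and compute and a tool call to move; the robot and the scene stay as the last step left them, time stands still between calls to the robot, and variables do not carry over. Pictures are saved under pics/ and viewed, and the job is handed in when it is done.

Besides the shell and the picture viewer there is one more tool, called as name(argument=value, ...) on one line, values as JSON. send_rows: Moves the arm, as the interface text tells. Its arguments: {"type":"object","properties":{"delta_pos":{"type":"array","items":{"type":"array","items":{"type":"number"}}},"turn":{"type":"array","items":{"type":"array","items":{"type":"number"}}},"jaw":{"type":"array","items":{"type":"number"}},"squeeze":{"type":"number"}},"required":["delta_pos","turn","jaw"]}

```bash
mkdir -p pics; ls; cat > h.py <<'E'
from workcell import *
import numpy as np, cv2
from scipy.spatial.transform import Rotation as R
def save(p,n): cv2.imwrite('pics/'+n+'.png',cv2.cvtColor(p['pixels'],cv2.COLOR_RGB2BGR))
def Twt(s):
    T=np.eye(4);T[:3,:3]=R.from_quat(s['ee_rot']).as_matrix();T[:3,3]=s['position'];return T
def w(T,p): return (T@np.r_[p,1])[:3]
def pix(p,x): 
    c=np.linalg.inv(p['pose'])@np.r_[x,1]; u=p['camera_matrix']@c[:3]; return u[:2]/u[2]
def shot(name):
    s=state(); p=snapshot(name)
    p2=p
    T=p['pose'] if 'pose' in p else Twt(s)@p['mount']
    return p,np.array(T)
E
python3 - <<'E'
from h import *
s=state();print(s['t'],s['position'],s['ee_rot'],s['gripper_width'])
for n in ['scene','top']:
    p,T=shot(n); save(p,n+'0')
    print(n,T.round(3).tolist(),np.array(p['camera_matrix']).round(1).tolist())
    for t in ['lifter_grip','lifter_trough','lid','lid_bar','board_top','stand_floor']:
        for r in mark_of(p,t): 
            c=np.array(r['point']);u=p['camera_matrix']@c;print(t,round(r['conf'],2),w(T,c).round(3),(u[:2]/u[2]).round())
E
```

```text
pics
0.0 [ 0.23666206 -0.60496885  0.24166652] [ 9.82673704e-01  1.85343045e-01 -9.01956960e-05 -5.82946362e-04] 0.9987478093519976
scene [[0.866, 0.4, -0.301, 0.893], [0.5, -0.689, 0.524, -0.473], [0.002, -0.604, -0.797, 0.931], [0.0, 0.0, 0.0, 1.0]] [[403.5, 0.0, 273.3], [0.0, 403.5, 212.7], [0.0, 0.0, 1.0]]
lifter_grip 0.93 [0.697 0.492 0.114] [376. 130.]
lifter_grip 0.61 [0.529 0.186 0.124] [278. 172.]
lifter_trough 0.71 [0.527 0.191 0.012] [278. 196.]
lifter_trough 0.64 [ 0.695  0.496 -0.   ] [369. 156.]
lid 0.58 [ 0.554 -0.083  0.087] [232. 256.]
lid_bar 0.94 [ 0.55  -0.082  0.131] [229. 245.]
board_top 0.96 [0.468 0.425 0.017] [297. 141.]
stand_floor 0.95 [0.524 0.196 0.005] [278. 196.]
top [[-0.023, -0.998, 0.053, 0.49], [-1.0, 0.023, 0.01, 0.071], [-0.012, -0.052, -0.999, 1.609], [0.0, 0.0, 0.0, 1.0]] [[521.1, 0.0, 288.3], [0.0, 521.1, 199.2], [0.0, 0.0, 1.0]]
lifter_grip 0.76 [0.527 0.19  0.122] [253. 215.]
lifter_grip 0.76 [0.699 0.499 0.122] [144. 157.]
lifter_trough 0.71 [0.702 0.493 0.004] [157. 161.]
lifter_trough 0.6 [0.53  0.189 0.01 ] [256. 214.]
lid 0.68 [ 0.546 -0.084  0.086] [347. 206.]
lid_bar 0.65 [ 0.552 -0.088  0.134] [350. 203.]
board_top 0.74 [0.464 0.427 0.019] [178. 238.]
stand_floor 0.8 [0.522 0.191 0.004] [255. 217.]
```

View pics/scene0.png

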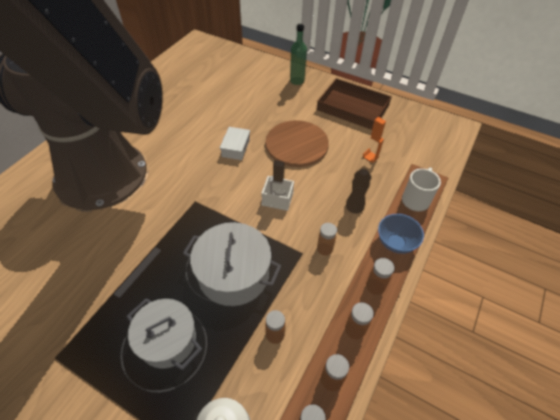

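View pics/top0.png

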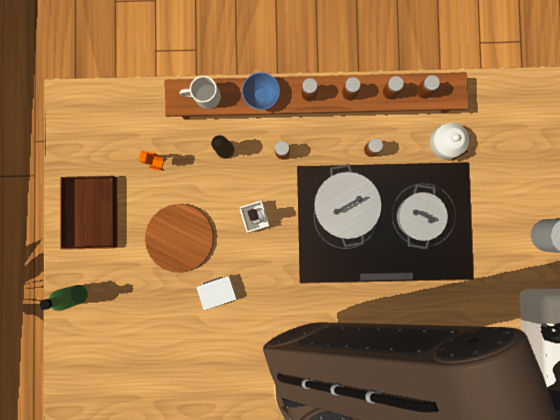

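```bash
python3 - <<'E'
import cv2,numpy as np
a=cv2.imread('pics/top0.png');b=cv2.imread('pics/scene0.png')
c=np.hstack([cv2.resize(a[185:245,225:285],(400,400),interpolation=3),cv2.resize(b[145:225,240:320],(400,400),interpolation=3)])
cv2.imwrite('pics/crop0.png',c)
E
python3 - <<'E'
from h import *
s=state();p,T=shot('wrist');print(np.array(p['mount']).round(3).tolist(),p['camera_matrix'])
E
```

```text
[[-0.0, -0.952, -0.306, 0.078], [1.0, -0.0, -0.001, -0.0], [0.001, -0.306, 0.952, -0.131], [0.0, 0.0, 0.0, 1.0]] [[358.06193714   0.         276.38642768]
 [  0.         358.06193714 205.53610404]
 [  0.           0.           1.        ]]
```

View pics/crop0.png

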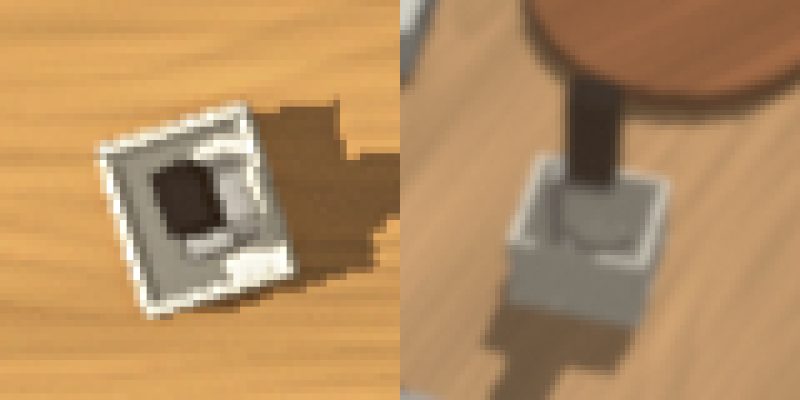

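```bash
cat >> h.py <<'E'
def go(pos,yaw=None,start=None):
    """deltas (tool axes, mm) from current pose to world pos; final yaw deg of tool x"""
    s=state();M=R.from_quat(s['ee_rot']).as_matrix()
    y0=np.degrees(np.arctan2(M[1,0],M[0,0]))
    d=M.T@(np.array(pos)-s['position'])*1000
    tilt=np.degrees(np.arccos(-M[2,2]))
    print('t %.2f pos'%s['t'],s['position'].round(4),'yaw %.2f tilt %.2f'%(y0,tilt),'delta',d.round(1), 'turn z',None if yaw is None else round(y0-yaw,2),'F',np.round(s['force'],1),'g',round(s['gripper_width'],3))
E
python3 -c "
from h import *
go([.58,-.08,.36],21.4)"
```

```text
t 0.75 pos [ 0.2368 -0.6054  0.2423] yaw 21.36 tilt 0.00 delta [ 511.  -364.2 -117.7] turn z -0.04 F [0.5 0.2 0.1] g 0.998
```

send_rows(delta_pos=[[34,-24,-12],[34,-24,-12],[34,-24,-12],[34,-24,-12],[34,-24,-12],[34,-24,-12],[34,-24,-12],[34,-24,-12],[34,-24,-12],[34,-24,-10]], turn=[[0,0,0],[0,0,0],[0,0,0],[0,0,0],[0,0,0],[0,0,0],[0,0,0],[0,0,0],[0,0,0],[0,0,0]], jaw=[-1,-1,-1,-1,-1,-1,-1,-1,-1,-1])

```text
t: 1.75
position: [0.4668, -0.2565, 0.3612]
ee_rot: [0.983, 0.185, 0.0, 0.0]
force: [0.5, 0.1, 0.9]
gripper_width: 0.999
```

send_rows(delta_pos=[[34,-24,0],[34,-24,0],[34,-24,0],[34,-24,0],[34,-28,0],[0,0,0],[0,0,0],[0,0,0]], turn=[[0,0,0],[0,0,0],[0,0,0],[0,0,0],[0,0,0],[0,0,0],[0,0,0],[0,0,0]], jaw=[-1,-1,-1,-1,-1,-1,-1,-1])

```text
t: 2.55
position: [0.5788, -0.0811, 0.3603]
ee_rot: [0.983, 0.185, -0.0, 0.0]
force: [-0.3, 0.3, -0.5]
gripper_width: 1.004
```

```bash
cat >> h.py <<'E'
def look(n,ts,cam='wrist'):
    p,T=shot(cam);save(p,n);K=np.array(p['camera_matrix'])
    for t in ts:
        for r in mark_of(p,t):
            c=np.array(r['point']);u=K@c;print(t,round(r['conf'],2),w(T,c).round(4),(u[:2]/u[2]).round())
    np.savez('pics/'+n+'.npz',T=T,K=K)
    return p,T,K
def ray(n,uv,z):
    d=np.load('pics/'+n+'.npz');T,K=d['T'],d['K']
    v=T[:3,:3]@np.linalg.inv(K)@np.r_[uv,1];return T[:3,3]+v*(z-T[2,3])/v[2]
E
python3 -c "
from h import *
look('w1',['lid','lid_bar'])
go([.58,.18,.38],18)"
```

```text
lid 0.77 [ 0.5532 -0.0827  0.0867] [270. 183.]
lid_bar 0.94 [ 0.5553 -0.0819  0.1316] [269. 192.]
t 2.70 pos [ 0.5788 -0.0816  0.3605] yaw 21.28 tilt 0.01 delta [  96.1 -243.3  -19.6] turn z 3.28 F [ 0.1 -0.2  0.8] g 1.001
```

View pics/w1.png

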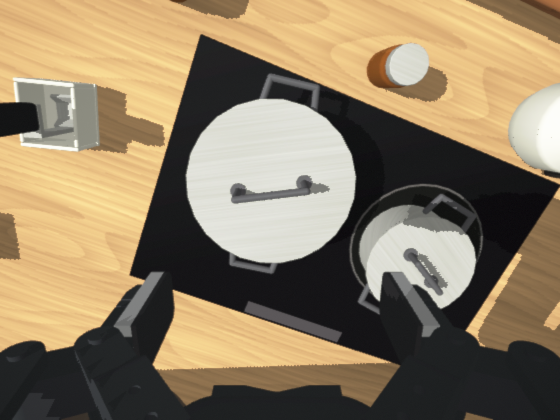

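```bash
python3 -c "
import cv2
a=cv2.imread('pics/w1.png')
cv2.imwrite('pics/w1c.png',cv2.resize(a[150:230,215:335],(780,520),interpolation=3))"
```

```text
(no output)
```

View pics/w1c.png

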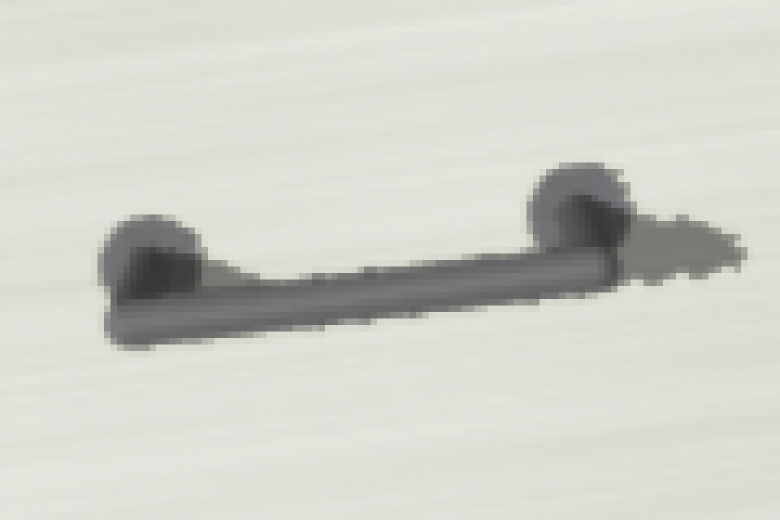

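send_rows(delta_pos=[[12,-30,-2],[12,-30,-2],[12,-30,-2],[12,-30,-2],[12,-30,-2],[12,-30,-2],[12,-30,-2],[12,-33,-5],[0,0,0],[0,0,0]], turn=[[0,0,0],[0,0,0],[0,0,1],[0,0,1],[0,0,1.2],[0,0,0],[0,0,0],[0,0,0],[0,0,0],[0,0,0]], jaw=[-1,-1,-1,-1,-1,-1,-1,-1,-1,-1])

```text
t: 3.7
position: [0.5873, 0.1804, 0.3793]
ee_rot: [0.987, 0.158, 0.0, 0.0]
force: [-0.4, -0.5, 0.2]
gripper_width: 0.999
```

```bash
python3 -c "
from h import *
look('w2',['lifter_grip','lifter_trough','stand_floor','board_top'])
go([.53,.19,.22],18)"
```

```text
lifter_grip 0.84 [0.5306 0.1903 0.1264] [253. 210.]
lifter_trough 0.57 [0.5245 0.1887 0.0095] [258. 189.]
lifter_trough 0.41 [0.4666 0.4259 0.012 ] [ 87. 176.]
stand_floor 0.63 [0.5256 0.1907 0.0029] [257. 186.]
stand_floor 0.36 [ 0.5508 -0.0816  0.083 ] [459. 247.]
board_top 0.79 [0.4643 0.4268 0.0156] [ 84. 178.]
t 3.95 pos [0.5874 0.1794 0.3793] yaw 18.08 tilt 0.01 delta [-51.2 -27.9 159.3] turn z 0.08 F [ 0.6  0.  -0.5] g 1.0
```

View pics/w2.png

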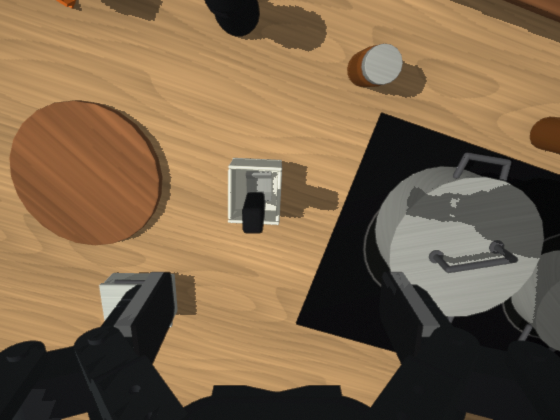

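```bash
python3 -c "
from h import *
a=ray('w1',[234.2,200],.134);b=ray('w1',[308.1,191.2],.134);d=a-b
print('bar',a.round(4),b.round(4),'mid',((a+b)/2).round(4),'lid x yaw',np.degrees(np.arctan2(-d[0],d[1])))
# lid disc circle fit in w1
im=cv2.imread('pics/w2.png')
cv2.imwrite('pics/w2c.png',cv2.resize(im[150:240,215:295],(711,800)[:2] if 0 else (533,600),interpolation=3))
s=state();p=snapshot('wrist');m=silhouettes(p,'lifter_grip')
for r in m[:2]: print(r['conf'],r['mask'].sum(),np.argwhere(r['mask']).mean(0))
"
```

```text
bar [ 0.5341 -0.0507  0.134 ] [ 0.5709 -0.1187  0.134 ] mid [ 0.5525 -0.0847  0.134 ] lid x yaw 28.40834564745207
0.92 1426 [199.79032258 255.33239832]
0.58 100 [ 2.52 66.35]
```

View pics/w2c.png

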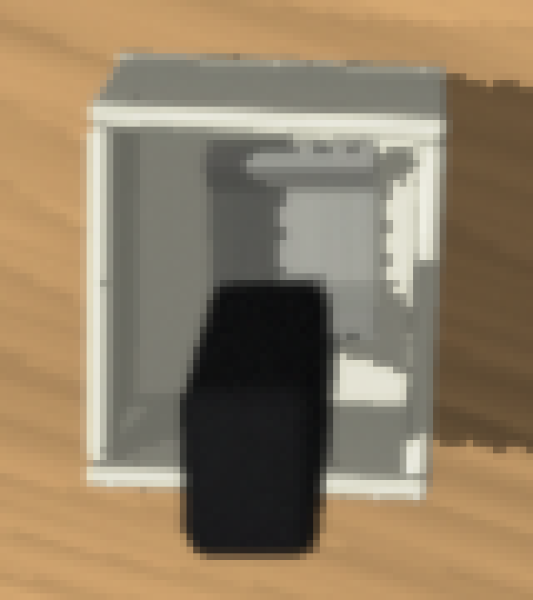

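```bash
python3 -c "
from h import *
f=lambda x,y,z: ray('w2',[215+x/6.667,150+y/6.667],z)
c=[f(92,108,.055),f(440,122,.055),f(425,492,.055),f(90,475,.055)]
for i in range(4):
  d=c[i]-c[(i+1)%4];print(c[i].round(4),np.linalg.norm(d).round(4),np.degrees(np.arctan2(d[1],d[0])).round(1))
print(np.mean(c,0))
g=[f(203,393,.157),f(322,388,.157),f(313,548,.157),f(188,548,.157)]
for i in range(4):
  d=g[i]-g[(i+1)%4];print(g[i].round(4),np.linalg.norm(d).round(4),np.degrees(np.arctan2(d[1],d[0])).round(1))
print(np.mean(g,0))
"
```

```text
[0.5539 0.2346 0.055 ] 0.0674 105.8
[0.5722 0.1698 0.055 ] 0.0766 16.1
[0.4987 0.1485 0.055 ] 0.0681 -74.9
[0.4809 0.2143 0.055 ] 0.0757 -164.5
[0.52642571 0.1918221  0.055     ]
[0.54   0.1993 0.157 ] 0.0186 110.7
[0.5466 0.1819 0.157 ] 0.0269 14.5
[0.5206 0.1752 0.157 ] 0.0199 -71.8
[0.5144 0.1941 0.157 ] 0.0262 -168.6
[0.53039567 0.18761795 0.157     ]
```

send_rows(delta_pos=[[-17,-9,25],[-17,-9,30],[-17,-10,30],[0,0,30],[0,0,20],[0,0,0],[0,0,0]], turn=[[0,0,0],[0,0,0],[0,0,0],[0,0,1.2],[0,0,1.2],[0,0,0],[0,0,0]], jaw=[-1,-1,-1,-1,-1,-1,-1])

```text
t: 4.75
position: [0.5304, 0.191, 0.2448]
ee_rot: [0.991, 0.137, -0.0, 0.0]
force: [-0.1, -0.2, 0.4]
gripper_width: 0.999
```

```bash
python3 -c "
from h import *
look('w3',['lifter_grip','lifter_trough','stand_floor'])
go([.530,.189,.117],15.6)"
```

```text
lifter_grip 0.65 [0.5287 0.1903 0.128 ] [277. 206.]
lifter_grip 0.23 [0.5293 0.1878 0.0126] [280. 172.]
lifter_trough 0.77 [0.5267 0.1878 0.0105] [279. 174.]
stand_floor 0.76 [0.523  0.1914 0.0025] [275. 175.]
t 4.95 pos [0.5309 0.1913 0.2455] yaw 15.77 tilt 0.11 delta [ -1.7   2.  128.5] turn z 0.17 F [-1.   0.1 -0.2] g 1.0
```

View pics/w3.png

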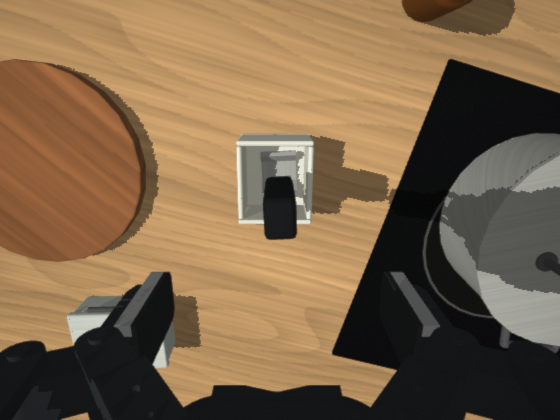

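send_rows(delta_pos=[[-1,1,30],[-1,1,30],[0,0,30],[0,0,25],[0,0,13],[0,0,0],[0,0,0]], turn=[[0,0,0],[0,0,0],[0,0,0],[0,0,0],[0,0,0],[0,0,0],[0,0,0]], jaw=[-1,-1,-1,-1,-1,-1,-1])

```text
t: 5.65
position: [0.5294, 0.1889, 0.1172]
ee_rot: [0.991, 0.137, 0.0, -0.0]
force: [-0.7, 0.3, -0.3]
gripper_width: 1.001
```

send_rows(delta_pos=[[0,0,0],[0,0,0],[0,0,0],[0,0,0],[0,0,0],[0,0,0],[0,0,0],[0,0,0],[0,0,0]], turn=[[0,0,0],[0,0,0],[0,0,0],[0,0,0],[0,0,0],[0,0,0],[0,0,0],[0,0,0],[0,0,0]], jaw=[0,0.3,0.5,1,1,1,1,1,1], squeeze=70)

```text
t: 6.55
position: [0.5289, 0.1887, 0.1168]
ee_rot: [0.991, 0.137, 0.0, 0.0]
force: [-1.0, -1.0, 8.1]
gripper_width: 0.249
```

```bash
python3 -c "
from h import *
look('w4',['lifter_grip','lifter_trough','stand_floor'])
go([.530,.189,.117],15.6)"
```

```text
lifter_grip 0.95 [0.5294 0.1905 0.1246] [274. 297.]
lifter_trough 0.76 [0.529  0.1879 0.0098] [278. 208.]
t 6.75 pos [0.5289 0.1887 0.1168] yaw 15.77 tilt 0.03 delta [ 1.1  0.  -0.2] turn z 0.17 F [-1.9 -1.2  8.3] g 0.251
```

View pics/w4.png

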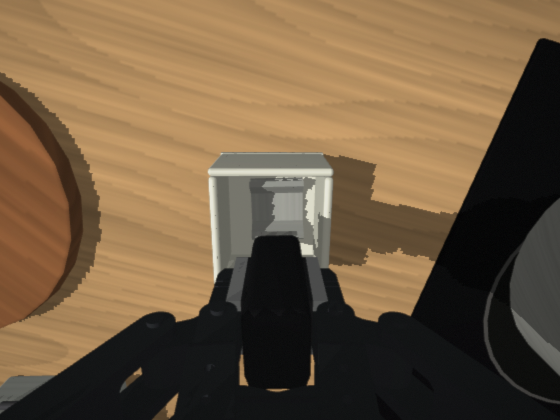

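send_rows(delta_pos=[[0,0,-8],[0,0,-15],[0,0,-20],[0,0,-30],[0,0,-35],[0,0,-35],[0,0,-30],[0,0,-10],[0,0,0],[0,0,0]], turn=[[0,0,0],[0,0,0],[0,0,0],[0,0,0],[0,0,0],[0,0,0],[0,0,0],[0,0,0],[0,0,0],[0,0,0]], jaw=[1,1,1,1,1,1,1,1,1,1])

```text
t: 7.75
position: [0.5282, 0.1886, 0.2982]
ee_rot: [0.991, 0.137, -0.001, 0.0]
force: [0.6, 0.8, -1.9]
gripper_width: 0.25
```

```bash
python3 -c "
from h import *
look('w5',['lifter_grip','lifter_trough','stand_floor'])
look('s5',['lifter_grip','lifter_trough','lid','lid_bar'],'scene')
go([.496,-.114,.30],28)"
```

```text
lifter_grip 0.82 [0.5298 0.1939 0.3075] [266. 295.]
lifter_grip 0.75 [ 0.5535 -0.0844  0.0834] [539. 221.]
lifter_grip 0.69 [0.4675 0.4257 0.0149] [ 66. 155.]
lifter_trough 0.75 [0.5298 0.1868 0.1901] [280. 206.]
lifter_trough 0.33 [0.5322 0.1886 0.3079] [280. 293.]
stand_floor 0.92 [0.5235 0.191  0.0027] [274. 162.]
lifter_grip 0.68 [0.6982 0.4925 0.1117] [377. 131.]
lifter_grip 0.6 [0.5279 0.1846 0.3043] [278. 120.]
lifter_trough 0.93 [0.5251 0.1885 0.1931] [277. 152.]
lifter_trough 0.66 [6.942e-01 4.952e-01 6.000e-04] [369. 156.]
lid_bar 0.65 [ 0.5487 -0.083   0.1308] [229. 246.]
t 8.20 pos [0.5287 0.1887 0.299 ] yaw 15.76 tilt 0.03 delta [-113.6  282.5   -1. ] turn z -12.24 F [-0.6 -0.3 -1.9] g 0.25
```

View pics/w5.png

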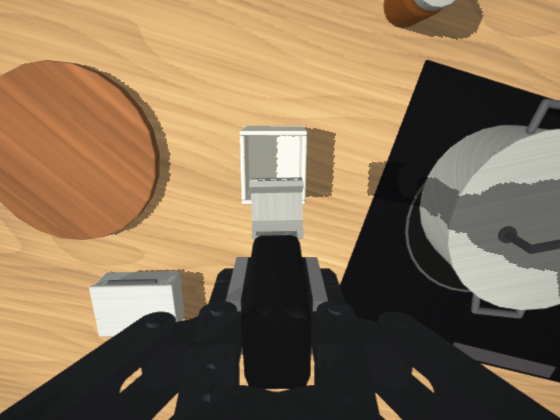

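View pics/s5.png

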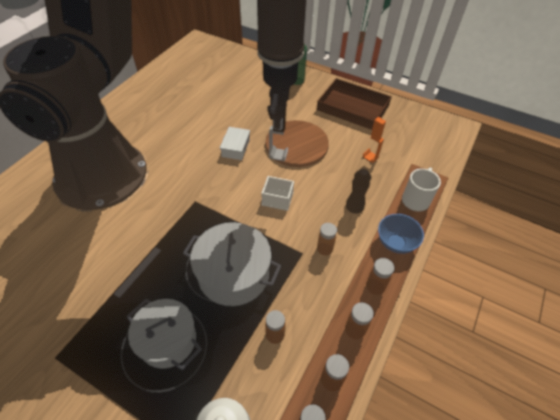

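send_rows(delta_pos=[[-6,15,0],[-12,30,0],[-14,34,0],[-14,34,0],[-14,34,0],[-14,34,0],[-14,34,0],[-12,31,0],[-9,22,0],[-5,14,0]], turn=[[0,0,0],[0,0,0],[0,0,0],[0,0,0],[0,0,0],[0,0,0],[0,0,0],[0,0,0],[0,0,0],[0,0,0]], jaw=[1,1,1,1,1,1,1,1,1,1])

```text
t: 9.2
position: [0.4948, -0.1159, 0.2994]
ee_rot: [0.991, 0.136, -0.0, 0.0]
force: [-0.1, 0.5, -1.5]
gripper_width: 0.249
```

send_rows(delta_pos=[[0,0,0],[0,0,0],[0,0,0],[0,0,0],[0,0,0]], turn=[[0,0,-4],[0,0,-5],[0,0,-3],[0,0,0],[0,0,0]], jaw=[1,1,1,1,1])

```text
t: 9.7
position: [0.4955, -0.1135, 0.2993]
ee_rot: [0.971, 0.239, -0.0, -0.0]
force: [-0.3, 0.7, -1.3]
gripper_width: 0.248
```

```bash
python3 -c "
from h import *
look('w6',['lifter_trough','lid_bar','lid'])
im=cv2.imread('pics/w6.png');cv2.imwrite('pics/w6c.png',cv2.resize(im[90:270,150:390],(800,600),interpolation=3))
go([.496,-.114,.215],28)"
```

```text
lifter_trough 0.6 [ 0.4925 -0.114   0.1934] [276. 213.]
lid_bar 0.69 [ 0.5534 -0.0831  0.1324] [277. 107.]
lid 0.92 [ 0.5516 -0.0829  0.0866] [276. 107.]
t 9.90 pos [ 0.4956 -0.1135  0.2993] yaw 27.72 tilt 0.00 delta [ 0.1  0.6 84.3] turn z -0.28 F [ 0.2  1.  -1.3] g 0.248
```

View pics/w6c.png

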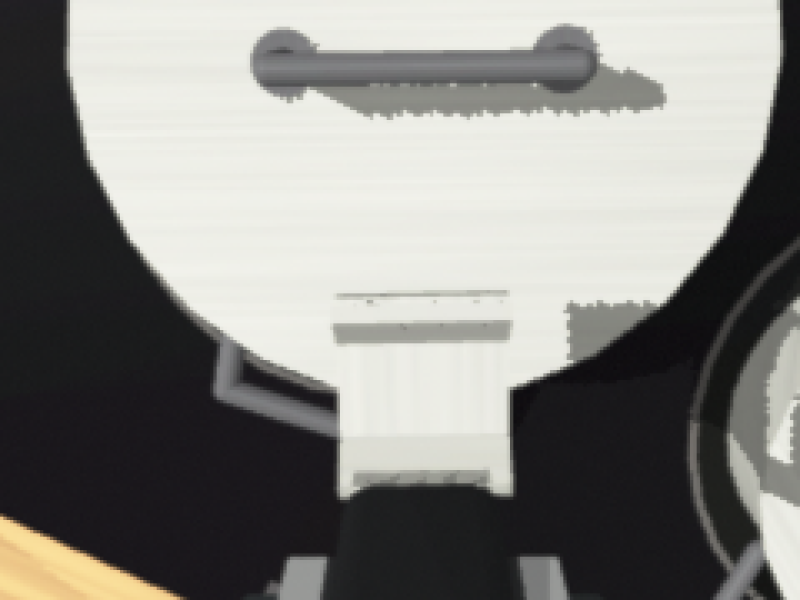

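```bash
python3 -c "
from h import *
f=lambda x,y,z: ray('w6',[150+x/3.3333,90+y/3.3333],z)
a=f(255,68,.135);b=f(595,66,.135);d=a-b;print(a,b,(a+b)/2,np.degrees(np.arctan2(-d[0],d[1])))
a=f(337,294,.203);b=f(510,294,.203);d=a-b;print(a,b,(a+b)/2,np.degrees(np.arctan2(-d[0],d[1])))
"
```

```text
[ 0.53267486 -0.04846134  0.135     ] [ 0.57080627 -0.12022235  0.135     ] [ 0.55174056 -0.08434185  0.135     ] 27.984690533027262
[ 0.50888383 -0.08731851  0.203     ] [ 0.52453649 -0.11717617  0.203     ] [ 0.51671016 -0.10224734  0.203     ] 27.665439198164368
```

send_rows(delta_pos=[[0,0,15],[0,0,20],[0,0,20],[0,0,15],[0,0,10],[0,0,4],[0,0,0],[0,0,0]], turn=[[0,0,-0.2],[0,0,0],[0,0,0],[0,0,0],[0,0,0],[0,0,0],[0,0,0],[0,0,0]], jaw=[1,1,1,1,1,1,1,1])

```text
t: 10.7
position: [0.496, -0.1137, 0.2159]
ee_rot: [0.97, 0.242, 0.0, 0.0]
force: [0.1, -0.1, -0.8]
gripper_width: 0.25
```

```bash
python3 -c "
from h import *
look('w7',['lifter_trough','lid_bar','lid'])
p,T,K=look('s7',['lifter_trough','lid_bar','lid'],'scene')
im=cv2.imread('pics/s7.png');cv2.imwrite('pics/s7c.png',cv2.resize(im[190:310,160:320],(800,600),interpolation=3))
go([.552,-.084,.215],28)"
```

```text
lifter_trough 0.59 [ 0.494  -0.1126  0.112 ] [274. 211.]
lid_bar 0.76 [ 0.552  -0.0827  0.1341] [275. 117.]
lid 0.67 [ 0.5517 -0.0833  0.0847] [276. 113.]
lifter_trough 0.7 [0.6971 0.4945 0.0028] [370. 156.]
lifter_trough 0.58 [ 0.4918 -0.1115  0.1063] [203. 250.]
lifter_trough 0.44 [ 0.4962 -0.1147  0.22  ] [197. 224.]
lid_bar 0.74 [ 0.5492 -0.0814  0.1338] [229. 245.]
lid 0.73 [ 0.5516 -0.0806  0.0876] [232. 255.]
t 11.10 pos [ 0.4957 -0.1136  0.2155] yaw 27.96 tilt 0.02 delta [63.6  0.2  0.5] turn z -0.04 F [-0.2  0.5 -1.4] g 0.25
```

View pics/w7.png

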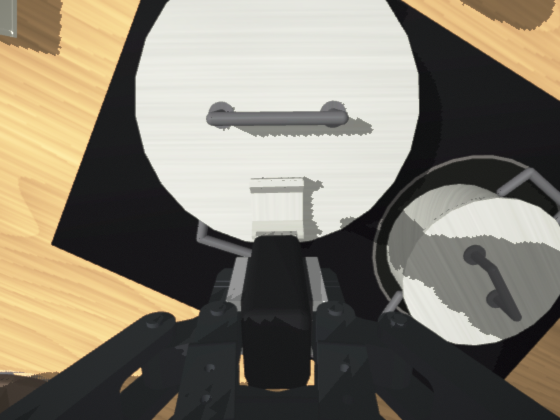

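View pics/s7c.png

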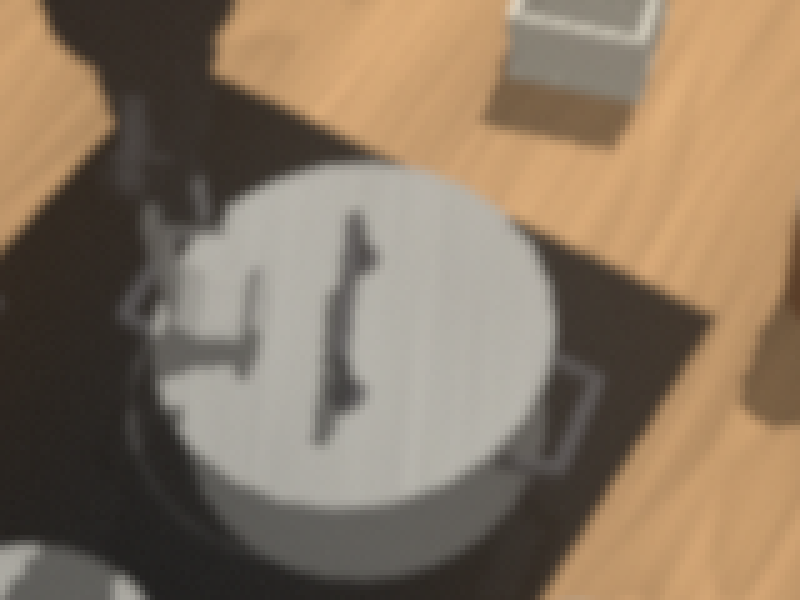

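send_rows(delta_pos=[[6,0,0],[8,0,0],[8,0,0],[8,0,0],[6,0,0],[6,0,0],[0,0,0]], turn=[[0,0,0],[0,0,0],[0,0,0],[0,0,0],[0,0,0],[0,0,0],[0,0,0]], jaw=[1,1,1,1,1,1,1])

```text
t: 11.8
position: [0.5334, -0.0935, 0.2152]
ee_rot: [0.97, 0.242, 0.0, 0.0]
force: [0.3, -0.5, -1.1]
gripper_width: 0.251
```

send_rows(delta_pos=[[5,0,0],[5,0,0],[5,0,0],[4,0,0],[1,0,0],[0,0,0],[0,0,0]], turn=[[0,0,0],[0,0,0],[0,0,0],[0,0,0],[0,0,0],[0,0,0],[0,0,0]], jaw=[1,1,1,1,1,1,1])

```text
t: 12.5
position: [0.5503, -0.0846, 0.2153]
ee_rot: [0.97, 0.242, -0.0, -0.0]
force: [-0.3, -1.1, -0.6]
gripper_width: 0.247
```

```bash
python3 -c "
from h import *
look('w8',['lifter_trough','lid_bar','lid'])
im=cv2.imread('pics/w8.png');cv2.imwrite('pics/w8c.png',cv2.resize(im[130:310,160:400],(800,600),interpolation=3))
go([.552,-.084,.215],28)"
```

```text
lifter_trough 0.74 [ 0.5501 -0.0862  0.1086] [279. 210.]
lid_bar 0.88 [ 0.5555 -0.0849  0.1312] [282. 213.]
lid 0.59 [ 0.5545 -0.0824  0.0846] [277. 192.]
lid 0.26 [ 0.5523 -0.0813  0.2224] [273. 291.]
t 12.70 pos [ 0.5502 -0.0846  0.2153] yaw 27.95 tilt 0.01 delta [1.8 0.3 0.3] turn z -0.05 F [-1.3  0.3 -1.1] g 0.251
```

View pics/w8c.png

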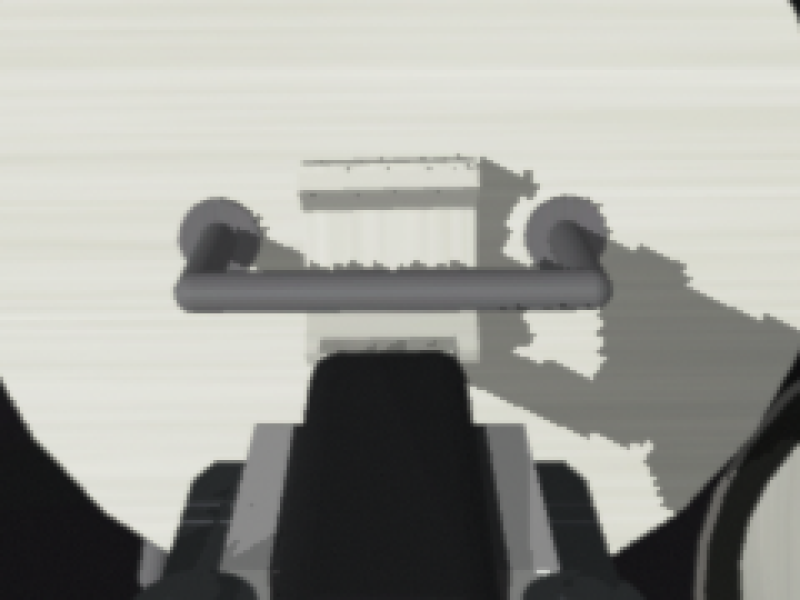

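```bash
python3 -c "
from h import *
f=lambda x,y,z: ray('w8',[160+x/3.3333,130+y/3.3333],z)
Rm=np.array([[.883,.469],[-.469,.883]])
o=np.array([.5502,-.0846])
for n,q in dict(bar=(392,290,.135),front=(392,160,.118),frontL=(302,162,.118),frontR=(478,158,.118)).items(): print(n,(Rm@(f(*q)[:2]-o)*1000).round(1))
"
```

```text
bar [ 3.1 -0.2]
front [24.  -0.2]
frontL [23.6 17.4]
frontR [ 24.4 -17. ]
```

send_rows(delta_pos=[[1,0,-4],[0,0,-5],[0,0,-5],[0,0,-3],[0,0,-3],[0,0,-3],[0,0,-3],[0,0,-3],[0,0,-3],[0,0,0]], turn=[[0,0,0],[0,0,0],[0,0,0],[0,0,0],[0,0,0],[0,0,0],[0,0,0],[0,0,0],[0,0,0],[0,0,0]], jaw=[1,1,1,1,1,1,1,1,1,1], squeeze=100)

```text
t: 13.7
position: [0.5514, -0.0841, 0.2477]
ee_rot: [0.97, 0.242, 0.0, 0.0]
force: [0.3, 0.2, -5.4]
gripper_width: 0.241
```

```bash
python3 -c "
from h import *
look('w9',['lifter_trough','lid_bar','lid'])
go([.552,-.084,.215],28);print(state()['wrist_torque'])"
```

```text
lifter_trough 0.93 [ 0.5498 -0.0846  0.1392] [277. 210.]
lid_bar 0.78 [ 0.551  -0.0808  0.145 ] [273. 209.]
lid 0.8 [ 0.5537 -0.0834  0.0952] [278. 188.]
t 13.90 pos [ 0.5512 -0.0841  0.2472] yaw 27.96 tilt 0.01 delta [ 0.8  0.3 32.2] turn z -0.04 F [ 0.3  0.2 -5.5] g 0.241
[ 0.00846399 -0.02090179 -0.03782257]
```

View pics/w9.png

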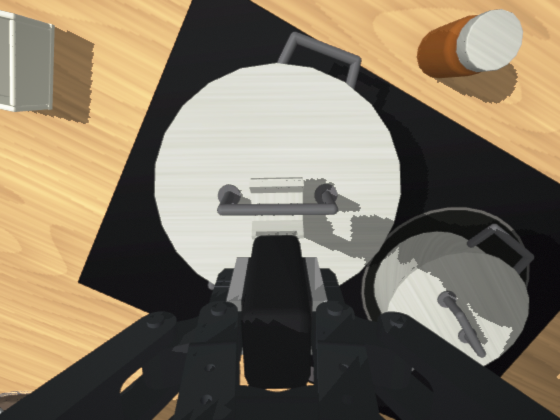

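send_rows(delta_pos=[[0,0,-3],[0,0,-5],[0,0,-7],[0,0,-9],[0,0,-10],[0,0,-10],[0,0,-9],[0,0,-7],[0,0,-4],[0,0,-1]], turn=[[0,0,0],[0,0,0],[0,0,0],[0,0,0],[0,0,0],[0,0,0],[0,0,0],[0,0,0],[0,0,0],[0,0,0]], jaw=[1,1,1,1,1,1,1,1,1,1])

```text
t: 14.9
position: [0.5514, -0.0841, 0.3128]
ee_rot: [0.97, 0.242, 0.0, 0.0]
force: [0.0, -0.1, -4.8]
gripper_width: 0.247
```

send_rows(delta_pos=[[0,0,0],[0,0,0],[0,0,0],[0,0,0]], turn=[[0,0,0],[0,0,0],[0,0,0],[0,0,0]], jaw=[1,1,1,1])

```text
t: 15.3
position: [0.5512, -0.084, 0.312]
ee_rot: [0.97, 0.242, -0.0, -0.0]
force: [-0.2, 0.6, -5.2]
gripper_width: 0.243
```

```bash
python3 -c "
from h import *
look('w10',['lifter_trough','lid_bar','lid'])
look('s10',['lifter_trough','lid_bar','lid','board_top'],'scene')
go([.466,.426,.31],28)"
```

```text
lifter_trough 0.87 [ 0.5499 -0.085   0.2067] [278. 211.]
lid_bar 0.91 [ 0.5516 -0.0859  0.209 ] [280. 211.]
lid 0.97 [ 0.5547 -0.081   0.1593] [276. 185.]
lifter_trough 0.93 [6.936e-01 4.934e-01 2.000e-04] [368. 156.]
lifter_trough 0.68 [ 0.5512 -0.0825  0.2052] [227. 228.]
lid_bar 0.61 [ 0.5481 -0.0819  0.2104] [225. 226.]
lid 0.86 [ 0.5534 -0.0814  0.1624] [229. 239.]
board_top 0.73 [0.4686 0.424  0.0171] [297. 141.]
board_top 0.47 [ 0.5498 -0.0813  0.2078] [226. 226.]
board_top 0.24 [0.5241 0.1929 0.0061] [277. 197.]
t 15.75 pos [ 0.5513 -0.0841  0.3123] yaw 27.96 tilt 0.00 delta [ 163.9 -490.5    2.3] turn z -0.04 F [-0.1 -0.2 -4.8] g 0.247
```

View pics/s10.png

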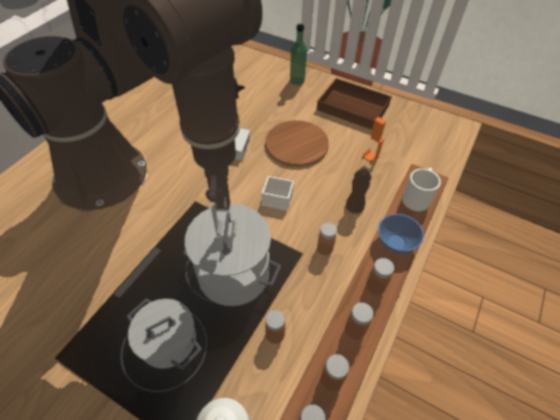

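View pics/w10.png

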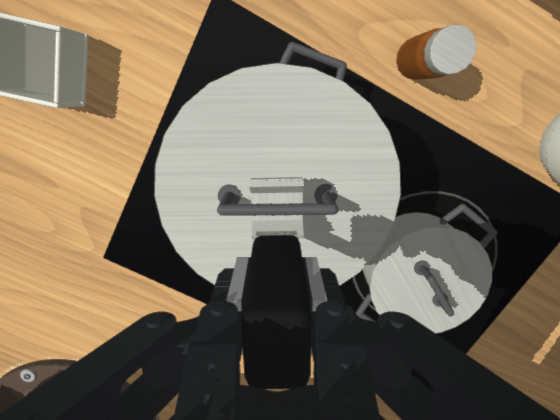

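send_rows(delta_pos=[[1.3,-4,0],[2.7,-8,0],[4,-12,0],[5.3,-16,0],[6.6,-20,0],[8,-24,0],[8,-24,0],[8,-24,0],[8,-24,0],[8,-24,0]], turn=[[0,0,0],[0,0,0],[0,0,0],[0,0,0],[0,0,0],[0,0,0],[0,0,0],[0,0,0],[0,0,0],[0,0,0]], jaw=[1,1,1,1,1,1,1,1,1,1])

```text
t: 16.75
position: [0.5189, 0.1052, 0.3124]
ee_rot: [0.97, 0.242, 0.0, -0.0]
force: [1.0, -0.2, -6.1]
gripper_width: 0.248
```

send_rows(delta_pos=[[8,-24,0],[8,-24,0],[8,-24,0],[8,-24,0],[8,-24,0],[8,-24,0],[8,-24,0],[8,-24,0],[7.3,-22,0],[6.6,-20,0]], turn=[[0,0,0],[0,0,0],[0,0,0],[0,0,0],[0,0,0],[0,0,0],[0,0,0],[0,0,0],[0,0,0],[0,0,0]], jaw=[1,1,1,1,1,1,1,1,1,1])

```text
t: 17.75
position: [0.4774, 0.3483, 0.3123]
ee_rot: [0.97, 0.242, -0.0, -0.0]
force: [0.1, 0.4, -5.9]
gripper_width: 0.247
```

send_rows(delta_pos=[[6.6,-20,0],[5.6,-17,0],[4.3,-13,0],[3.3,-10,0],[2.4,-8,0],[1.5,-5,0],[0.5,-3,0],[0,0,0],[0,0,0],[0,0,0]], turn=[[0,0,0],[0,0,0],[0,0,0],[0,0,0],[0,0,0],[0,0,0],[0,0,0],[0,0,0],[0,0,0],[0,0,0]], jaw=[1,1,1,1,1,1,1,1,1,1])

```text
t: 18.75
position: [0.4648, 0.4243, 0.3123]
ee_rot: [0.97, 0.241, 0.0, 0.0]
force: [-0.2, -0.2, -5.3]
gripper_width: 0.246
```

```bash
python3 -c "
from h import *
look('w11',['lifter_trough','lid_bar','lid','board_top'])
look('s11',['lifter_trough','lid_bar','lid','board_top'],'scene')
look('t11',['lid_bar','lid','board_top'],'top')
go([.466,.426,.31],28)"
```

```text
lifter_trough 0.98 [0.4632 0.422  0.2027] [279. 210.]
lid_bar 0.67 [0.4625 0.4226 0.2079] [278. 213.]
lid 0.79 [0.465  0.4257 0.1625] [276. 191.]
lifter_trough 0.72 [ 6.970e-01  4.992e-01 -4.000e-04] [370. 156.]
lifter_trough 0.58 [0.4621 0.4269 0.2085] [299.  91.]
lid_bar 0.86 [0.4631 0.428  0.2114] [300.  90.]
lid 0.64 [0.4681 0.4264 0.164 ] [300. 104.]
board_top 0.61 [0.4639 0.4262 0.0172] [296. 140.]
lid_bar 0.96 [0.4679 0.4206 0.2106] [165. 238.]
lid 0.69 [0.464  0.427  0.1619] [167. 239.]
t 19.45 pos [0.4646 0.4247 0.3123] yaw 27.96 tilt 0.00 delta [ 1.8 -0.5  2.3] turn z -0.04 F [ 0.4  0.4 -4.8] g 0.244
```

View pics/s11.png

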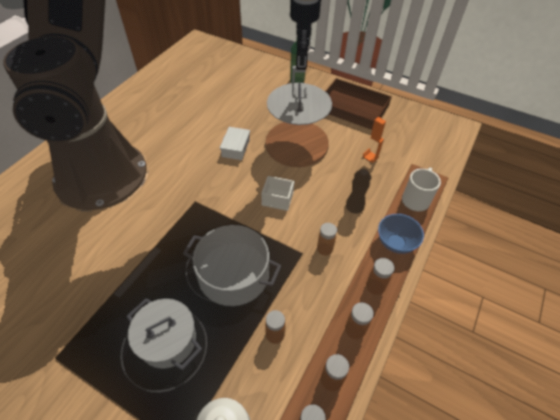

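View pics/w11.png

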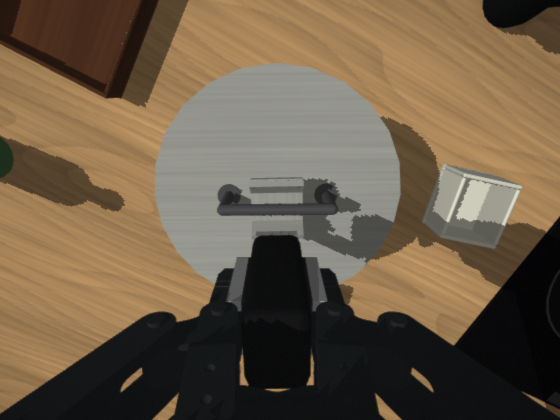

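send_rows(delta_pos=[[0,0,4],[0,0,8],[0,0,12],[0,0,15],[0,0,18],[0,0,18],[0,0,16],[0,0,12],[0,0,8],[0,0,5]], turn=[[0,0,0],[0,0,0],[0,0,0],[0,0,0],[0,0,0],[0,0,0],[0,0,0],[0,0,0],[0,0,0],[0,0,0]], jaw=[1,1,1,1,1,1,1,1,1,1])

```text
t: 20.45
position: [0.4645, 0.4246, 0.1954]
ee_rot: [0.97, 0.242, -0.0, 0.0]
force: [-0.2, -0.4, -5.1]
gripper_width: 0.248
```

send_rows(delta_pos=[[0,0,3],[0,0,3],[0,0,3],[0,0,3],[0,0,3],[0,0,3],[0,0,3],[0,0,2],[0,0,2],[0,0,0]], turn=[[0,0,0],[0,0,0],[0,0,0],[0,0,0],[0,0,0],[0,0,0],[0,0,0],[0,0,0],[0,0,0],[0,0,0]], jaw=[1,1,1,1,1,1,1,1,1,1])

```text
t: 21.45
position: [0.4645, 0.4246, 0.171]
ee_rot: [0.97, 0.242, -0.0, 0.0]
force: [0.5, -0.6, -5.0]
gripper_width: 0.247
```

```bash
python3 -c "
from h import *
look('w12',['lifter_trough','lid_bar','lid','board_top'])
look('t12',['lid_bar','lid','board_top'],'top')
go([.466,.426,.31],28)"
```

```text
lifter_trough 0.56 [0.4617 0.4225 0.062 ] [278. 212.]
lid_bar 0.76 [0.4644 0.4251 0.0698] [277. 211.]
lid 0.78 [0.4651 0.4279 0.021 ] [274. 189.]
board_top 0.16 [0.4663 0.4305 0.0203] [272. 186.]
lid_bar 0.68 [0.4666 0.4199 0.0707] [177. 237.]
lid 0.84 [0.4606 0.4263 0.0245] [178. 239.]
t 21.90 pos [0.4646 0.4247 0.1714] yaw 27.96 tilt 0.01 delta [   1.8   -0.5 -138.6] turn z -0.04 F [ 0.2  0.4 -4.9] g 0.242
```

View pics/w12.png

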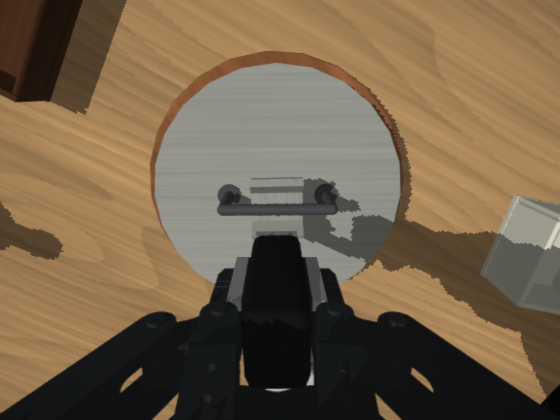

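send_rows(delta_pos=[[1,0,2],[1,0,2],[0,0,2],[0,0,2],[0,0,0],[0,0,0]], turn=[[0,0,0],[0,0,0],[0,0,0],[0,0,0],[0,0,0],[0,0,0]], jaw=[1,1,1,1,1,1])

```text
t: 22.5
position: [0.4664, 0.4257, 0.1633]
ee_rot: [0.97, 0.242, 0.0, -0.0]
force: [-1.3, 0.2, -1.7]
gripper_width: 0.241
```

send_rows(delta_pos=[[0,0,3],[0,0,3],[0,0,3],[0,0,3],[0,0,2],[0,0,1],[0,0,0],[0,0,0]], turn=[[0,0,0],[0,0,0],[0,0,0],[0,0,0],[0,0,0],[0,0,0],[0,0,0],[0,0,0]], jaw=[1,1,1,1,1,1,1,1])

```text
t: 23.3
position: [0.4664, 0.4256, 0.1484]
ee_rot: [0.97, 0.242, 0.0, -0.0]
force: [-0.5, -0.6, -1.9]
gripper_width: 0.243
```

```bash
python3 -c "
from h import *
look('w13',['lifter_trough','lid_bar','lid','board_top'])
look('s13',['lifter_trough','lid_bar','lid'],'scene')
im=cv2.imread('pics/s13.png');cv2.imwrite('pics/s13c.png',cv2.resize(im[80:170,235:355],(800,600),interpolation=3))
go([.466,.426,.31],28)"
```

```text
lifter_trough 0.65 [0.465  0.4239 0.0426] [279. 212.]
lid_bar 0.66 [0.4671 0.4283 0.0651] [274. 217.]
board_top 0.49 [0.466  0.4262 0.0604] [276. 218.]
lifter_trough 0.7 [0.465  0.4281 0.0418] [297. 134.]
lifter_trough 0.62 [0.6963 0.4964 0.0013] [370. 156.]
lifter_trough 0.21 [0.467  0.4227 0.1559] [299. 107.]
lid_bar 0.68 [0.4675 0.4249 0.0611] [298. 131.]
lid 0.63 [0.4673 0.4274 0.0151] [297. 141.]
t 23.75 pos [0.4664 0.4257 0.1484] yaw 27.96 tilt 0.01 delta [  -0.2   -0.5 -161.6] turn z -0.04 F [ 0.1  0.1 -1.5] g 0.238
```

View pics/w13.png

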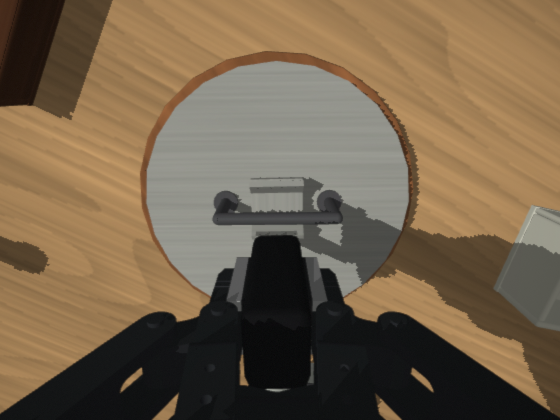

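View pics/s13c.png

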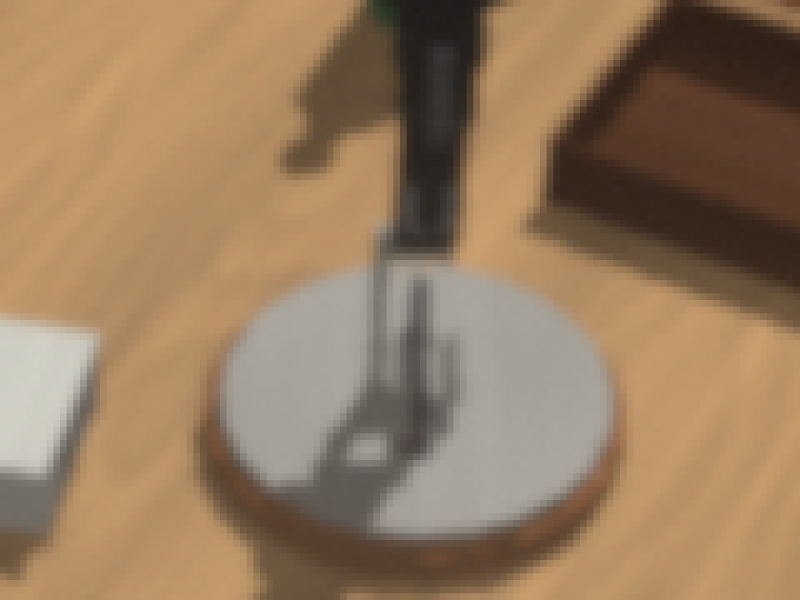

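send_rows(delta_pos=[[0,0,2],[0,0,0],[-3,0,0],[-4,0,0],[-5,0,0],[-5,0,0],[-5,0,0],[-4,0,0],[0,0,0]], turn=[[0,0,0],[0,0,0],[0,0,0],[0,0,0],[0,0,0],[0,0,0],[0,0,0],[0,0,0],[0,0,0]], jaw=[1,1,1,1,1,1,1,1,1])

```text
t: 24.65
position: [0.4428, 0.4131, 0.1463]
ee_rot: [0.97, 0.242, -0.0, 0.0]
force: [0.3, -0.7, -1.7]
gripper_width: 0.247
```

```bash
python3 -c "
from h import *
look('w14',['lifter_trough','lid_bar','lid'])
go([.466,.426,.31],28)"
```

```text
lifter_trough 0.84 [0.4432 0.4096 0.039 ] [282. 210.]
lid_bar 0.58 [0.4662 0.4265 0.0619] [276. 178.]
lid 0.6 [0.4692 0.427  0.0139] [277. 159.]
t 24.85 pos [0.4436 0.4136 0.1463] yaw 27.96 tilt 0.02 delta [  25.6   -0.5 -163.6] turn z -0.04 F [-0.5  0.1 -1.8] g 0.242
```

View pics/w14.png

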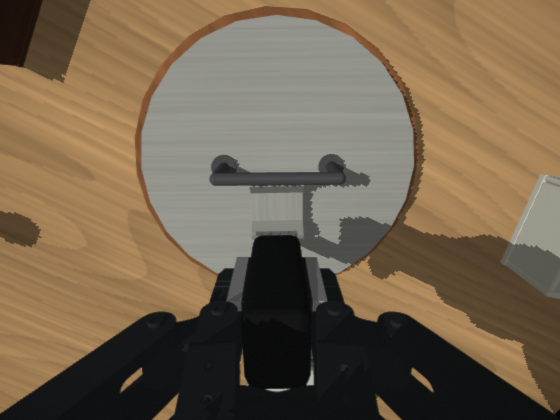

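```bash
python3 -c "
from h import *
p=snapshot('top');np.savez('pics/t0.npz',T=p['pose'],K=p['camera_matrix'])
for q in [(197,290),(233,275),(239,295),(205,309),(88,290),(45,305)]: print(q,ray('t0',q,.04).round(3))
M=state()
"
```

```text
(197, 290) [0.307 0.367 0.04 ]
(233, 275) [0.349 0.259 0.04 ]
(239, 295) [0.289 0.242 0.04 ]
(205, 309) [0.25  0.344 0.04 ]
(88, 290) [0.314 0.695 0.04 ]
(45, 305) [0.272 0.825 0.04 ]
```

send_rows(delta_pos=[[-5,0,0],[-8,0,0],[-9,0,0],[-9,0,0],[-6,0,0],[-3,0,0],[0,0,0],[0,0,-10],[0,0,-20],[0,0,-20]], turn=[[0,0,0],[0,0,0],[0,0,0],[0,0,0],[0,0,0],[0,0,0],[0,0,0],[0,0,0],[0,0,0],[0,0,0]], jaw=[1,1,1,1,1,1,1,1,1,1])

```text
t: 25.9
position: [0.4084, 0.3948, 0.1974]
ee_rot: [0.97, 0.242, -0.0, 0.0]
force: [0.3, 0.6, -2.5]
gripper_width: 0.243
```

send_rows(delta_pos=[[0,0,-30],[0,0,-35],[0,0,-30],[0,0,0],[0,0,0]], turn=[[0,0,0],[0,0,0],[0,0,0],[0,0,0],[0,0,0]], jaw=[1,1,1,1,1])

```text
t: 26.4
position: [0.4085, 0.3949, 0.2922]
ee_rot: [0.97, 0.242, 0.001, -0.0]
force: [-1.2, 0.3, -2.3]
gripper_width: 0.246
```

```bash
python3 -c "
from h import *
look('w15',['lifter_trough','lid_bar','lid','stand_floor'])
look('t15',['lid_bar','lid','stand_floor'],'top')
go([.5265,.190,.29],15.6)"
```

```text
lifter_trough 0.55 [0.4075 0.3945 0.1887] [277. 211.]
lid_bar 0.63 [0.4664 0.4258 0.0654] [277. 105.]
lid 0.67 [0.4672 0.4275 0.0173] [276. 102.]
stand_floor 0.8 [0.5212 0.1947 0.0068] [474. 156.]
lid_bar 0.61 [0.4667 0.421  0.0658] [177. 237.]
lid 0.87 [0.4625 0.4274 0.0181] [178. 238.]
stand_floor 0.86 [0.5243 0.1942 0.0032] [254. 216.]
t 26.85 pos [0.408  0.3946 0.2909] yaw 27.96 tilt 0.04 delta [  8.7 236.3   0.9] turn z 12.36 F [ 0.4  0.5 -1.8] g 0.241
```

View pics/w15.png

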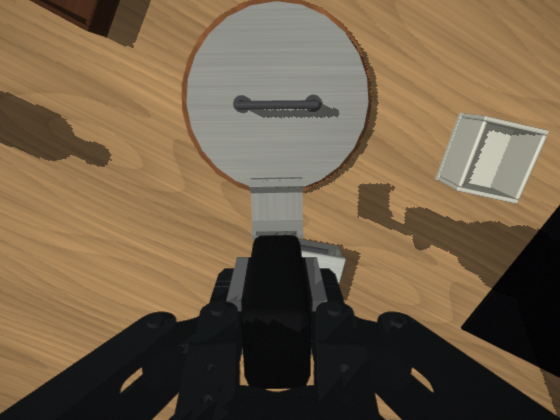

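send_rows(delta_pos=[[0,15,0],[1,25,0],[2,32,0],[2,35,0],[2,35,0],[2,35,0],[1,30,0],[1,20,0],[0,10,0],[0,0,0]], turn=[[0,0,0],[0,0,0],[0,0,0],[0,0,0],[0,0,0],[0,0,0],[0,0,0],[0,0,0],[0,0,0],[0,0,0]], jaw=[1,1,1,1,1,1,1,1,1,1])

```text
t: 27.85
position: [0.5293, 0.1892, 0.2912]
ee_rot: [0.971, 0.241, -0.0, 0.0]
force: [0.9, 0.8, -1.9]
gripper_width: 0.24
```

send_rows(delta_pos=[[0,0,0],[0,0,0],[0,0,0],[0,0,0],[0,0,0]], turn=[[0,0,4],[0,0,5],[0,0,3.2],[0,0,0],[0,0,0]], jaw=[1,1,1,1,1])

```text
t: 28.35
position: [0.5285, 0.1911, 0.2913]
ee_rot: [0.99, 0.138, -0.0, -0.0]
force: [0.4, 0.3, -0.8]
gripper_width: 0.24
```

```bash
python3 -c "
from h import *
look('w16',['lifter_trough','stand_floor'])
go([.529,.189,.117],15.7)"
```

```text
lifter_trough 0.85 [0.528  0.1926 0.1843] [275. 208.]
stand_floor 0.89 [0.5204 0.1911 0.0038] [275. 167.]
t 28.50 pos [0.5288 0.1908 0.2913] yaw 15.85 tilt 0.00 delta [ -0.3   1.8 174.3] turn z 0.15 F [ 0.1 -0.8 -2.2] g 0.247
```

View pics/w16.png

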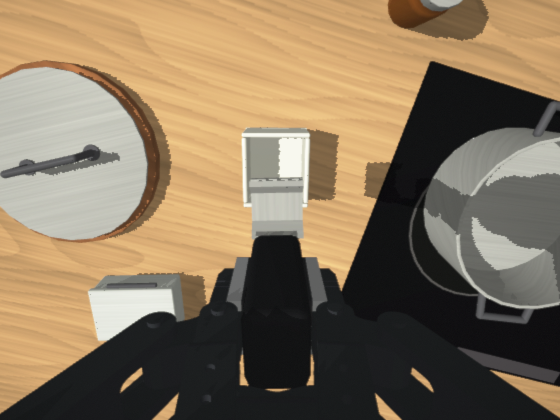

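send_rows(delta_pos=[[-1,1,15],[0,1,25],[0,0,25],[0,0,25],[0,0,20],[0,0,18],[0,0,12],[0,0,10],[0,0,8],[0,0,5]], turn=[[0,0,0],[0,0,0],[0,0,0],[0,0,0],[0,0,0],[0,0,0],[0,0,0],[0,0,0],[0,0,0],[0,0,0]], jaw=[1,1,1,1,1,1,1,1,1,1])

```text
t: 29.5
position: [0.5286, 0.1884, 0.1279]
ee_rot: [0.991, 0.137, 0.0, -0.0]
force: [-0.0, 0.3, -1.5]
gripper_width: 0.243
```

send_rows(delta_pos=[[0,0,3],[0,0,2],[0,0,2],[0,0,1],[0,0,0],[0,0,0]], turn=[[0,0,0],[0,0,0],[0,0,0],[0,0,0],[0,0,0],[0,0,0]], jaw=[1,1,1,1,1,1])

```text
t: 30.1
position: [0.5286, 0.1883, 0.1204]
ee_rot: [0.991, 0.137, 0.0, -0.0]
force: [0.3, 0.4, -1.6]
gripper_width: 0.248
```

```bash
python3 -c "
from h import *
look('w17',['lifter_trough','stand_floor'])
go([.529,.189,.117],15.7)"
```

```text
lifter_trough 0.6 [0.5245 0.1883 0.0141] [276. 214.]
t 30.25 pos [0.5286 0.1883 0.1204] yaw 15.76 tilt 0.01 delta [ 0.6 -0.5  3.4] turn z 0.06 F [ 0.2  0.7 -1.9] g 0.246
```

View pics/w17.png

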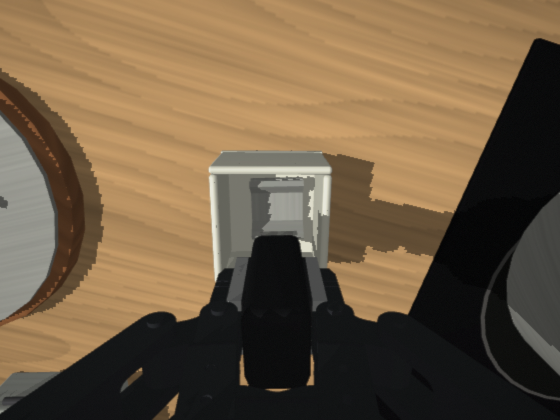

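send_rows(delta_pos=[[0,0,1],[0,0,1],[0,0,1],[0,0,0],[0,0,0]], turn=[[0,0,0],[0,0,0],[0,0,0],[0,0,0],[0,0,0]], jaw=[1,1,1,1,1])

```text
t: 30.75
position: [0.5285, 0.1883, 0.1172]
ee_rot: [0.991, 0.137, -0.0, 0.0]
force: [-0.6, -0.5, -1.1]
gripper_width: 0.247
```

send_rows(delta_pos=[[0,0,1],[0,0,1],[0,0,0],[0,0,0]], turn=[[0,0,0],[0,0,0],[0,0,0],[0,0,0]], jaw=[1,1,1,1])

```text
t: 31.15
position: [0.529, 0.1884, 0.1168]
ee_rot: [0.991, 0.137, 0.001, -0.0]
force: [-6.2, -1.6, 26.1]
gripper_width: 0.241
```

send_rows(delta_pos=[[0,0,-1],[0,0,-0.5],[0,0,0],[0,0,0],[0,0,0],[0,0,0],[0,0,0],[0,0,0],[0,0,0]], turn=[[0,0,0],[0,0,0],[0,0,0],[0,0,0],[0,0,0],[0,0,0],[0,0,0],[0,0,0],[0,0,0]], jaw=[1,1,0.4,0.2,0,-0.3,-0.6,-1,-1], squeeze=20)

```text
t: 32.05
position: [0.5285, 0.1883, 0.1168]
ee_rot: [0.991, 0.137, 0.0, -0.0]
force: [-0.2, 1.2, 0.3]
gripper_width: 0.997
```

```bash
python3 -c "
from h import *
look('w18',['lifter_grip','lifter_trough','stand_floor'])
go([.529,.189,.117],15.7)"
```

```text
lifter_grip 0.68 [0.5279 0.1936 0.1254] [264. 299.]
lifter_trough 0.82 [0.5265 0.1871 0.0093] [278. 211.]
t 32.25 pos [0.5285 0.1883 0.1168] yaw 15.76 tilt 0.00 delta [ 0.7 -0.5 -0.2] turn z 0.06 F [ 0.3 -0.1 -0.7] g 0.998
```

View pics/w18.png

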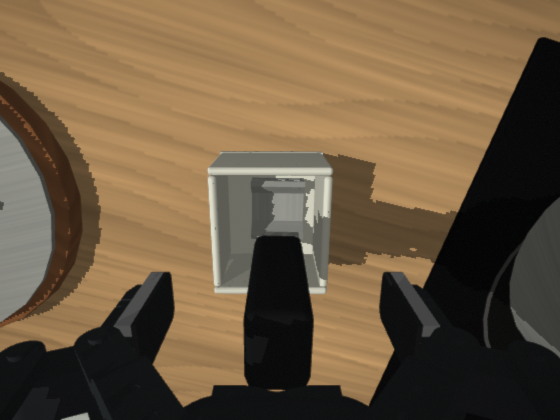

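Lifter stands free between the open fingers; retreat straight up.

send_rows(delta_pos=[[0,0,-15],[0,0,-25],[0,0,-30],[0,0,-35],[0,0,-35],[0,0,-30],[0,0,-10],[0,0,0],[0,0,0],[0,0,0]], turn=[[0,0,0],[0,0,0],[0,0,0],[0,0,0],[0,0,0],[0,0,0],[0,0,0],[0,0,0],[0,0,0],[0,0,0]], jaw=[-1,-1,-1,-1,-1,-1,-1,-1,-1,-1])

```text
t: 33.25
position: [0.5278, 0.1881, 0.2953]
ee_rot: [0.991, 0.137, -0.001, 0.0]
force: [-0.7, -0.2, -1.1]
gripper_width: 0.997
```

```bash
python3 -c "
from h import *
look('w19',['lifter_grip','lifter_trough','stand_floor','lid','board_top'])
look('s19',['lifter_grip','lifter_trough','lid','lid_bar'],'scene')
go([.529,.189,.117],15.7)"
```

```text
lifter_grip 0.95 [0.5295 0.1909 0.1273] [274. 183.]
lifter_trough 0.76 [0.5264 0.1883 0.0114] [276. 161.]
lifter_trough 0.32 [0.464  0.427  0.0658] [ 35. 167.]
stand_floor 0.66 [0.5243 0.1905 0.005 ] [274. 161.]
lid 0.86 [0.4685 0.4274 0.0159] [ 63. 154.]
lid 0.51 [0.5281 0.1888 0.1236] [276. 184.]
lifter_grip 0.85 [0.5248 0.1883 0.1213] [277. 171.]
lifter_grip 0.6 [0.7014 0.4918 0.115 ] [378. 130.]
lifter_trough 0.84 [0.6964 0.4948 0.    ] [369. 156.]
lid 0.56 [0.4629 0.4289 0.0137] [296. 140.]
lid_bar 0.71 [0.4662 0.43   0.0627] [298. 129.]
t 33.80 pos [0.5285 0.1883 0.2968] yaw 15.76 tilt 0.00 delta [  0.7  -0.6 179.8] turn z 0.06 F [ 0.8  0.2 -0.2] g 1.002
```

View pics/s19.png

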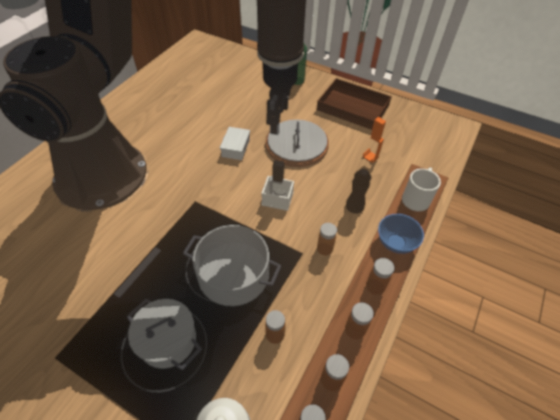

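View pics/w19.png

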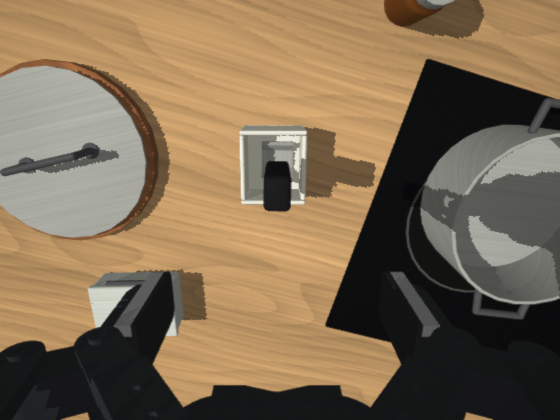

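The lifter is upright in its stand at wrist pixel (278,185). The lid lies flat and centred on the board at scene pixel (297,140). The gripper is clear of both.

```bash
python3 -c "
from workcell import *
print(sign_off())"
```

```text
the job is handed in; nothing more can be done
None
```

I moved the wide pot's lid onto the oak board with the lifter alone, put the lifter back in its stand, let go of it and handed the job in at about 34 s. `sign_off()` gives no verdict, so the result rests on the checks below.

**Lift:** I gripped the black grip with the jaws, backed by the steel shank in the white stand, not the orange look-alike. The prong lined up with the bar to about 1 mm before lifting. The load rose by about 4 N, and the lid came up about 75 mm and looked level in both views.

**Lid on the board:** I lowered it at 20–30 mm/s until the load came off. The cameras put its centre within about 5 mm of the board's centre, lying flat.

**Lifter in its stand:** I lowered it until it touched the floor, which peaked at 26 N, then eased off before opening the jaws. In the last pictures it is upright and within about 5 mm of the stand's centre, with the gripper about 18 cm above its grasp height.

**Disagreements:** My estimates of the prong's depth below the tool varied by about 5 mm. I allowed for that by backing the prong out through the middle of the gap under the bar, and the lid did not shift. The networks also gave false hits, such as "lid" on the lifter grip, which I rejected against the pictures.

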